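# Clip the long thick marker back into its stand

### The job

Put the long thick marker away in the clip stand: lay it along the stand's two spring clips and press it down until it snaps fully home in both clips, level and roughly centred, then let go. Leave the slim marker and the short marker where they lie.

Things in the scene. Friction and masses are not known exactly. Their poses are not given: they have to be found in the camera images.
- marker: Long thick marker lying flat: round aluminium barrel 22 mm in diameter, 130 mm long, plus a black hexagonal cap on each end (20 mm long, 22 mm across flats); 170 mm overall, about 70 g. Origin on its axis at mid-length (11 mm above the table as it lies); x along its length; both ends alike, so either way round is right.
- clip_stand: Fixed stand: wooden base 150 x 80 x 10 mm with two steel C-clips, open on top. Origin: centre of underside, z up. Clips centred at x -42 and +42 mm, 12 mm wide along x, free space between. A marker home has its axis along x at y 0, z 42 mm. Flared mouths: top at z 62 mm, 30 mm wide, narrowing to 17 mm. Laid in loosely, a marker rests with its axis near z 58; about 10 N down snaps it in, then it is firm on the saddles.
- slim_marker: Same make, but slim: 12 mm in diameter, 170 mm long, lying flat. Not to be moved. Origin on its axis at mid-length, x along its length.
- stub_marker: Same make, thick but short: 22 mm in diameter, 70 mm long, lying flat. Not to be moved. Origin on its axis at mid-length, x along its length.
Not all that is in view belongs to the job. Of the things like the clip_stand, leave any that is red or yellow; of the rest the larger one is meant.

How it is judged:
At the end, for the whole second after the job is handed in: The long thick marker sits snapped home in both clips: its axis within 6 mm of the clips' line sideways, between 36 and 47 mm above the table, within 6 degrees of the stand's x axis, its middle within 15 mm of the stand's middle along it, at rest (x of marker in the frame of clip_stand between -0.015 and 0.015 m and y of marker in the frame of clip_stand between -0.006 and 0.006 m and z of marker in the frame of clip_stand between 0.036 and 0.047 m and angle between the x axis of marker and the x axis of clip_stand, either way round below 0.1 rad and linear speed of marker below 0.02 m/s); the robot touches nothing.
It fails at once if the slim marker is moved by more than 30 mm (distance of slim_marker from where it was at the start of the episode above 0.03 m).
It fails at once if the short marker is moved by more than 30 mm (distance of stub_marker from where it was at the start of the episode above 0.03 m).
It also fails if it takes over 35 s, if anything falls off the work surface, if the arm or the gripper's body presses on something with over 40 N, if the wrist force passes 120 N, or if a joint passes its speed limit or range.

### The arm

A 6-joint arm with a two-finger parallel gripper is mounted at the origin on the work surface. World frame = base frame: x ahead of the robot, y to its left, z up, the work surface at z = 0. Lengths are in m, angles in rad, forces in N, time in s.
With the tool pointing down it reaches from about 0.3 to 0.875 m from the base axis. Payload 6.4 kg.
Tool frame: the origin (TCP) lies between the finger pads; the fingertips stand 25 mm ahead of it and the grasp point (between the pads) lies 6 mm ahead of it; y points along the fingers, x is the direction in which the jaws open and shut, and the axes are right-handed (so a half turn about y gives the same grasp; the last joint's range is limited). The gripper opens to 85 mm and grips with 20 to 120 N. Pads are 22 mm wide; open, the fingers measure 114 mm over their backs; the gripper's body (76 mm by 85 mm) begins 54 mm behind the grasp point. The pads swing forward as they close: fully open they stand 13 mm farther back than shut.
Start: joints at [-1.345, 0.181, 1.607, -0, 1.354, -0.206], TCP at [0.241, -0.522, 0.256] pointing down, gripper open.
Joint ranges: [-2.99, 2.99], [-0.89, 2.07], [0.3, 2.58], [-1.14, 4.28], [0, 2.63], [-3.12, 3.12]. Speed limits (rad/s): [2.57, 2.57, 3.01, 3.14, 3.14, 3.14].

### API

Orientations are given as a unit quaternion [w, x, y, z].
In Python, from bench import ctrl, vision, ticket, find_in, regions_of, pinpoint gives the robot as it stands.
- The arm moves only by the tool apply_moves, never from a script. Its argument "increments" is a list of rows, each an object of numbers: "x", "y", "z": the shift along the tool's x, y, z in cm; "ax", "ay", "az": the turn, a rotation vector about the tool's x, y, z in rad; "grip": the closure, from 0 (fully open) to 1 (shut). A call has 1 to 12 rows; each row is the pose to reach, as a shift and turn from the pose measured when the call began, along the tool's axes at that moment; what a row does not reach only later rows make up. A row lasts 1/8 s, in which the tool goes at most 62.5 mm and 10.7 degrees, less where a joint would pass 70% of its speed; a pose out of reach is approached as far as the arm can. A call with a gripper value outside its range is refused whole. The fingers move at their own pace and stop on an object; the grip force is fixed at half the most. Time passes only in rows, so rows that repeat a pose let the fingers close. It gives the time, the measured TCP pose, the force and the opening at its end, in the units of the state.
- ctrl.get_obs(): the state, without advancing time (a new reading comes with each control period).
- vision.camera(name): name is "scene" or "side" or "wrist"; returns the picture (400x640x3 uint8, red, green, blue); there is no depth.
- vision.camera_params(name): a dict with "intrinsics" (3x3 intrinsics, pixels), "k1" (the pictures are not rectified: a ray, as slopes to the right and down, at radius r is drawn at 1 + k1 r^2 times it, then the intrinsics apply), "R" (3x3) and "t" (3): a world point X has camera coordinates R X + t. Camera axes: x right, y down, z forward; pixel columns grow to the right and rows downward; lengths in m; the calibration is good to about 2 mm. A picture is of the moment at which its call begins: read the wrist's pose just before it. camera_params takes no time and is no camera call; for the wrist camera it gives the pose at the moment of the call.
- ticket.hand_in(): hands the job in, once; it reports no verdict.
Trained networks look in the newest picture that a camera, given by its name, has taken for a name from the list of things; names that differ only in an ending like _2 or _b are one class to them, and where a whole thing is asked for, a point or a joint stands for the part that bears it (a point fixed in the world has none). Each returns a list of dicts, best first, with "p" (0 to 1); they miss things now and then, are a little off and sometimes report something else, mostly with a low value. They report only what shows in the picture. A call takes as long as a camera call. They do not tell look-alikes from the thing itself.
- find_in(camera, query): "rect" ([centre column, centre row, width, height] in pixels, round what is visible of it).
- regions_of(camera, query): "mask" (400x640 bool, what is visible of it) and "rect" ([centre column, centre row, width, height] in pixels, round what is visible of it).
- pinpoint(camera, query): "xy" ([column, row] in pixels: a listed point, or the origin of a listed thing).
The state is a dict: "time_s": time; "q": joint angles; "dq": joint speeds; "joint_efforts": joint torques, N m; "eef_pos": TCP position; "eef_rot": TCP orientation; "wrist_force": force on the tool from outside, world axes, zero at the start; "torque": the same for the moment, N m; "opening": opening from 0.0 (shut) to 1.0 (fully open).
Only numpy, scipy, OpenCV 4.12 (cv2) and the standard library are available. Lean on these libraries where they do the work, as an engineer would, in place of code of your own. Each camera call takes 0.05 s, during which the arm holds its last target.

## Working session

There is one attempt and no reset: what is moved stays moved. The work goes in short steps, Python scripts to look and compute and a tool call to move; the robot and the scene stay as the last step left them, time stands still between calls to the robot, and variables do not carry over. Pictures are saved under pics/ and viewed, and the job is handed in when it is done.

Besides the shell and the picture viewer there is one more tool, called after "Call:" as name(argument=value, ...), one argument or row to a line, values as JSON. apply_moves: Moves the arm, as the interface text tells. Its arguments: {"type":"object","properties":{"increments":{"type":"array","items":{"type":"object","properties":{"x":{"type":"number"},"y":{"type":"number"},"z":{"type":"number"},"ax":{"type":"number"},"ay":{"type":"number"},"az":{"type":"number"},"grip":{"type":"number"}}}}},"required":["increments"]}

```bash
ls; mkdir -p pics; python3 - <<'E'
from bench import ctrl, vision, find_in, regions_of, pinpoint
import cv2,numpy as np
o=ctrl.get_obs();print(o['time_s'],o['eef_pos'],o['eef_rot'],o['opening'])
for c in ['scene','side']:
    im=vision.camera(c);cv2.imwrite(f'pics/{c}0.png',im[:,:,::-1])
    p=vision.camera_params(c);print(c,{k:np.round(np.array(v),4).tolist() for k,v in p.items()})
    for q in ['marker','clip_stand','slim_marker','stub_marker']:
        print(q,[(np.round(d['rect'],1).tolist(),round(d['p'],2)) for d in find_in(c,q)])
print(ctrl.get_obs()['time_s'])
E
```

```text
pics
0.0 [ 0.24052192 -0.52172484  0.2553695 ] [ 0.59592642 -0.59507326  0.38173847 -0.38083494] 1.0031601289558458
scene {'intrinsics': [[518.4856, 0.0, 313.4031], [0.0, 518.4856, 203.9628], [0.0, 0.0, 1.0]], 'k1': 0.022, 'R': [[0.6296, 0.7769, -0.0074], [0.6333, -0.5187, -0.5743], [-0.45, 0.3569, -0.8186]], 't': [-0.2757, -0.219, 1.6611]}
marker [([242.0, 303.8, 49.2, 42.2], 0.85)]
clip_stand [([343.2, 122.5, 34.6, 39.6], 0.96), ([387.5, 216.9, 42.6, 51.9], 0.7), ([356.2, 169.9, 33.1, 34.7], 0.69), ([246.3, 236.4, 28.2, 37.4], 0.63)]
slim_marker [([327.6, 265.5, 47.6, 43.0], 0.84)]
stub_marker [([273.5, 282.0, 19.8, 23.8], 0.55)]
side {'intrinsics': [[369.1738, 0.0, 316.7166], [0.0, 369.1738, 197.9752], [0.0, 0.0, 1.0]], 'k1': -0.0872, 'R': [[0.9052, -0.4245, -0.0204], [-0.2525, -0.4984, -0.8294], [0.3419, 0.7559, -0.5583]], 't': [-0.3623, 0.1468, 0.8531]}
marker [([439.8, 259.2, 11.8, 15.6], 0.61)]
clip_stand [([212.8, 171.6, 49.0, 28.6], 0.71), ([333.3, 168.2, 42.0, 23.7], 0.7), ([325.1, 254.5, 51.5, 25.2], 0.65), ([277.6, 175.6, 39.8, 23.3], 0.59)]
slim_marker []
stub_marker [([440.1, 256.9, 12.7, 13.5], 0.72)]
0.5
```

```bash
python3 - <<'E'
import cv2
a=cv2.imread('pics/scene0.png');cv2.imwrite('pics/s1.png',cv2.resize(a[80:350,160:480],(800,675))[:600])
cv2.imwrite('pics/s1.png',cv2.resize(a[90:350,180:480],(692,600),interpolation=cv2.INTER_CUBIC))
b=cv2.imread('pics/side0.png');cv2.imwrite('pics/s2.png',cv2.resize(b[130:330,170:490],(800,500),interpolation=cv2.INTER_CUBIC))
E
```

```text
(no output)
```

View pics/s1.png

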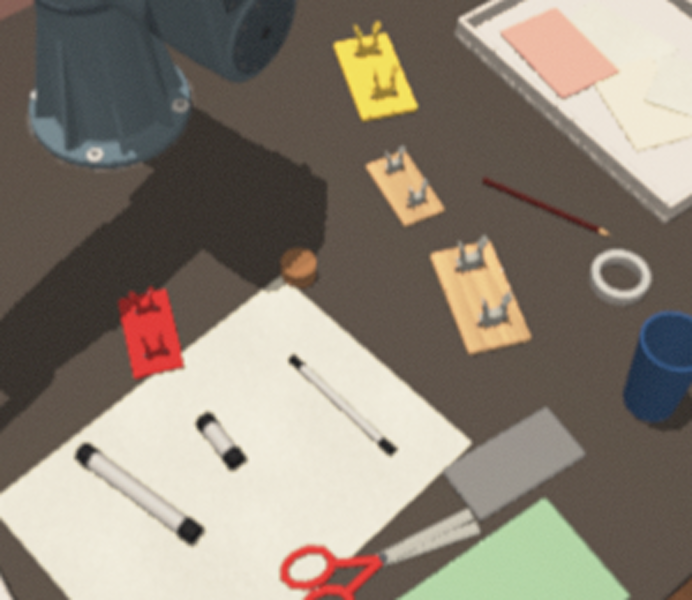

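View pics/s2.png

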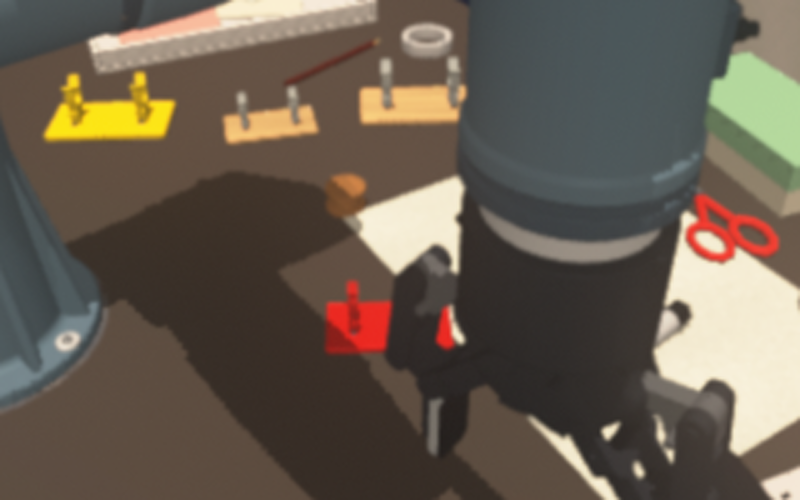

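View pics/scene0.png

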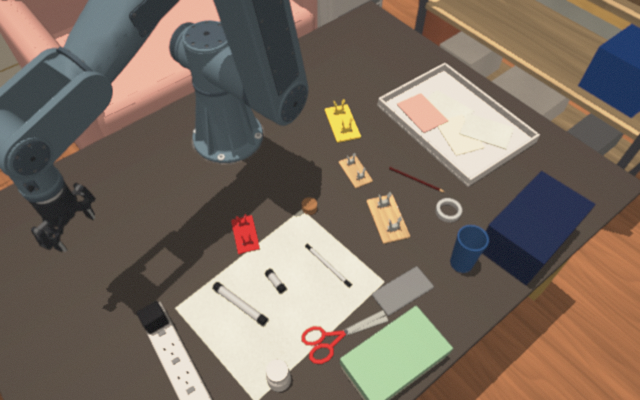

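The long thick marker is at (240,304); the stub is at (275,281) and the slim one at (328,265). There are four stands: yellow (343,122), red (245,234), small wood (356,170) and large wood (388,217). Red and yellow are ruled out, and of the two wooden ones (388,217) is larger, so that is the target.

```bash
cat > h.py <<'E'
import numpy as np,cv2
from bench import ctrl, vision, find_in, regions_of, pinpoint
from scipy.spatial.transform import Rotation as Ro
def P(c): 
    p=vision.camera_params(c); return [np.array(p[k],float) for k in('intrinsics','k1','R','t')]
def ray(p,uv):
    K,k1,R,t=p; d=np.array([(uv[0]-K[0,2])/K[0,0],(uv[1]-K[1,2])/K[1,1]])
    s=d.copy()
    for _ in range(20): s=d/(1+k1*(s@s))
    v=R.T@np.array([s[0],s[1],1]); return -R.T@t, v
def onz(p,uv,z):
    o,v=ray(p,uv); return o+v*(z-o[2])/v[2]
def proj(p,X):
    K,k1,R,t=p; c=R@np.array(X,float)+t; s=c[:2]/c[2]; s=s*(1+k1*(s@s)); return K[:2,:2]@s+K[:2,2]
def draw(im,p,T,pts,col):
    for a,b in pts:
        A=proj(p,T(a));B=proj(p,T(b)); cv2.line(im,tuple(int(round(x*4)) for x in A),tuple(int(round(x*4)) for x in B),col,1)
def frame(x,y,yaw,z=0):
    c,s=np.cos(yaw),np.sin(yaw)
    return lambda a:np.array([x+c*a[0]-s*a[1],y+s*a[0]+c*a[1],z+a[2]])
E
python3 - <<'E'
from h import *
vision.camera('scene');p=P('scene')
for q,z in [('marker',.011),('clip_stand',.01),('slim_marker',.006),('stub_marker',.011)]:
    for d in regions_of('scene',q):
        m=d['mask'].astype(np.uint8); 
        ys,xs=np.nonzero(m); W=np.array([onz(p,(u,v),z)[:2] for u,v in zip(xs,ys)]).astype(np.float32)
        r=cv2.minAreaRect(W*1000); print(q,round(d['p'],2),np.round(d['rect']),m.sum(),'mean',W.mean(0).round(4),'rect',np.round(r[0]),np.round(r[1]),round(r[2],1))
    print([(np.round(d['xy'],1),round(d['p'],2),onz(p,d['xy'],z if q!='clip_stand' else 0).round(4)) for d in pinpoint('scene',q)])
E
```

```text
marker 0.57 [241. 302.  53.  44.] 551 mean [ 0.5109 -0.2976] rect [ 508. -298.] [177.  25.] 13.9
[(array([240.5, 305.5]), 0.85, array([ 0.5155, -0.3001,  0.011 ]))]
clip_stand 0.97 [354. 170.  35.  32.] 609 mean [0.3712 0.2161] rect [371. 216.] [ 62. 118.] 76.6
clip_stand 0.86 [386. 219.  36.  48.] 1259 mean [0.5564 0.173 ] rect [554. 174.] [ 80. 156.] 65.0
clip_stand 0.72 [244. 235.  29.  39.] 765 mean [ 0.3452 -0.169 ] rect [ 344. -168.] [ 61. 119.] 67.3
clip_stand 0.67 [344. 123.  36.  40.] 914 mean [0.1951 0.3158] rect [185. 320.] [ 83. 179.] 65.3
[(array([356.4, 173.5]), 0.88, array([0.3775, 0.2163, 0.    ])), (array([344.7, 126.2]), 0.78, array([0.2077, 0.3171, 0.    ])), (array([386.1, 219.6]), 0.56, array([0.5554, 0.1703, 0.    ])), (array([247.4, 237.5]), 0.55, array([ 0.3548, -0.1687,  0.    ]))]
slim_marker 0.49 [328. 266.  44.  45.] 299 mean [ 0.565  -0.0518] rect [562. -51.] [174.  16.] 3.5
[(array([324.8, 261.3]), 0.69, array([ 0.551 , -0.0523,  0.006 ]))]
stub_marker 0.66 [275. 282.  23.  26.] 253 mean [ 0.5135 -0.1905] rect [ 513. -190.] [26. 82.] 87.5
[(array([275.9, 280.3]), 0.75, array([ 0.5156, -0.1887,  0.011 ]))]
```

```bash
python3 - <<'E'
from h import *
p=P('scene'); im=cv2.imread('pics/scene0.png')
big=cv2.resize(im,None,fx=4,fy=4,interpolation=cv2.INTER_CUBIC)
plain=big.copy()
T=frame(.555,.173,np.radians(-25))
b=[(-.075,-.04),(.075,-.04),(.075,.04),(-.075,.04)]
draw(big,p,T,[((*b[i],.01),(*b[(i+1)%4],.01)) for i in range(4)],(255,0,0))
for x in(-.042,.042): draw(big,p,T,[((x-.006,y,.062),(x+.006,y,.062)) for y in(-.015,.015)],(0,255,0))
draw(big,p,T,[((-.042,0,.031),(.042,0,.031))],(0,0,255))
T=frame(.512,-.298,np.radians(13.9),.011)
draw(big,p,T,[((-.085,y,0),(.085,y,0)) for y in(-.011,.011)]+[((x,-.011,0),(x,.011,0)) for x in(-.085,-.065,.065,.085)],(255,0,0))
L=(slice(180*4,256*4),slice(350*4,430*4));M=(slice(270*4,336*4),slice(200*4,280*4))
cv2.imwrite('pics/o1.png',np.hstack([cv2.resize(plain[L],(400,380)),cv2.resize(big[L],(400,380))]))
cv2.imwrite('pics/o2.png',np.hstack([plain[M],big[M]]))
E
```

```text
(no output)
```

View pics/o1.png

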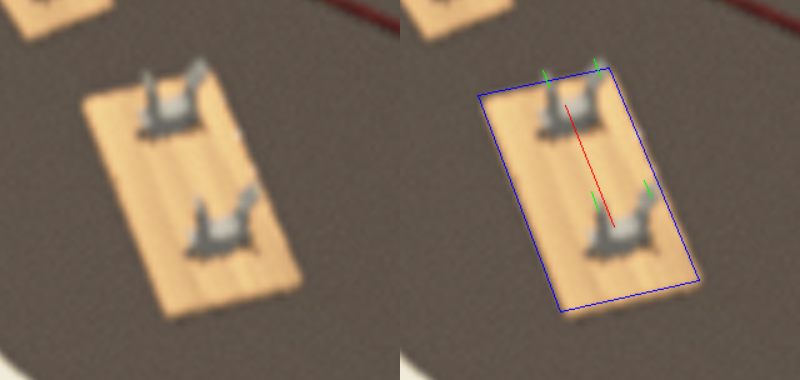

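View pics/o2.png

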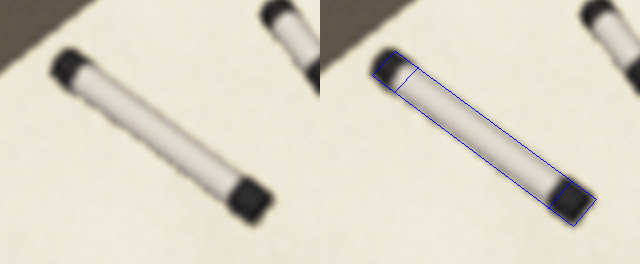

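```bash
cat >> h.py <<'E'
def plan(pos,yaw_marker):
    """tool down, tool x perpendicular to the marker axis; prints tool increments"""
    o=ctrl.get_obs();q=np.array(o['eef_rot']);R0=Ro.from_quat(q[[1,2,3,0]]).as_matrix()
    best=None
    for s in(1,-1):
        x=s*np.array([-np.sin(yaw_marker),np.cos(yaw_marker),0]);z=np.array([0,0,-1.]);y=np.cross(z,x)
        rv=Ro.from_matrix(R0.T@np.column_stack([x,y,z])).as_rotvec()
        if best is None or np.linalg.norm(rv)<np.linalg.norm(best): best=rv
    d=R0.T@(np.array(pos)-o['eef_pos'])*100
    print('t',o['time_s'],'pos',np.round(o['eef_pos'],4),'q',np.round(o['q'],3),'F',np.round(o['wrist_force'],1),'open',round(o['opening'],3))
    print('tool x axis',R0[:,0].round(3),'z',R0[:,2].round(3)); print('shift cm',d.round(2),'n>=',np.linalg.norm(d)/6.25,'turn',best.round(3),'n>=',np.linalg.norm(best)/.187)
E
python3 -c "
from h import *
plan([.511,-.298,.15],np.radians(13.9))"
```

```text
t 0.95 pos [ 0.2406 -0.5222  0.2563] q [-1.345  0.181  1.607 -0.     1.354 -0.206] F [ 0.4 -0.1 -0.1] open 1.001
tool x axis [ 0.418 -0.908  0.   ] z [ 0.908  0.418 -0.   ]
shift cm [-9.05 10.63 33.94] n>= 5.87183934681361 turn [-1.566  0.148  0.149] n>= 8.447477690895182
```

Here the tool's y is the approach axis along the fingers, so I need to fix the helper.

```bash
sed -i 's/z=np.array(\[0,0,-1.\]);y=np.cross(z,x)/y=np.array([0,0,-1.]);z=np.cross(x,y)/; s/R0\[:,2\].round/R0[:,1].round/' h.py
python3 -c "
from h import *
plan([.511,-.298,.15],np.radians(13.9))"
```

```text
t 0.95 pos [ 0.2406 -0.5222  0.2563] q [-1.345  0.181  1.607 -0.     1.354 -0.206] F [ 0.4 -0.1 -0.1] open 1.001
tool x axis [ 0.418 -0.908  0.   ] z [-0. -0. -1.]
shift cm [-9.05 10.63 33.94] n>= 5.87183934681361 turn [0.    0.189 0.   ] n>= 1.0114443065959755
```

Call:
apply_moves(
  increments=[
    {"x":-1.5,"y":1.5,"z":5.6,"ay":0.05},
    {"x":-3,"y":3,"z":11.2,"ay":0.1},
    {"x":-4.5,"y":5,"z":16.8,"ay":0.15},
    {"x":-6,"y":7,"z":22.4,"ay":0.19},
    {"x":-7.5,"y":9,"z":28,"ay":0.19},
    {"x":-9.0,"y":10.6,"z":33.9,"ay":0.19,"grip":0.3},
    {"x":-9.0,"y":10.6,"z":33.9,"ay":0.19,"grip":0.3},
    {"x":-9.0,"y":10.6,"z":33.9,"ay":0.19,"grip":0.3},
    {"x":-9.0,"y":10.6,"z":33.9,"ay":0.19,"grip":0.3},
  ],
)

```text
invalid input
```

```bash
python3 - <<'E'
from h import *
p=P('wrist');im=vision.camera('wrist');cv2.imwrite('pics/w1.png',im[:,:,::-1])
for d in regions_of('wrist','marker'):
    m=d['mask'];ys,xs=np.nonzero(m);W=np.array([onz(p,(u,v),.011)[:2] for u,v in zip(xs,ys)]).astype(np.float32)
    r=cv2.minAreaRect(W*1000);print(round(d['p'],2),np.round(d['rect']),r)
plan([.511,-.298,.028],np.radians(13.9))
E
```

```text
t 1.05 pos [ 0.2407 -0.5222  0.2563] q [-1.345  0.181  1.607 -0.     1.354 -0.206] F [0.7 0.1 0.5] open 0.998
tool x axis [ 0.418 -0.908  0.   ] z [ 0. -0. -1.]
shift cm [-9.05 22.83 33.94] n>= 6.702813362476948 turn [0.    0.189 0.   ] n>= 1.0115901120079218
```

View pics/w1.png

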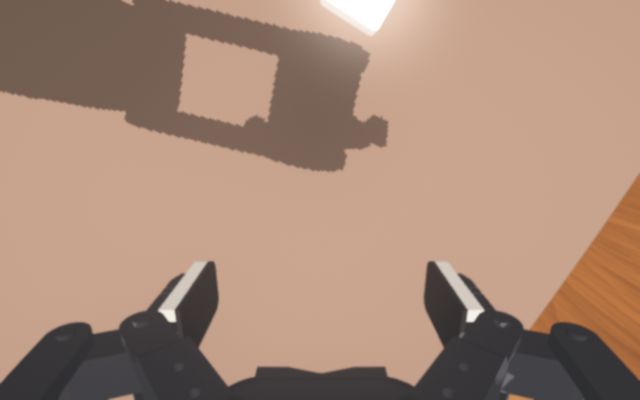

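The move was refused and the wrist still sees bare table, so I'll give every field in full.

Call:
apply_moves(
  increments=[
    {"x":-1.5,"y":1.5,"z":5.6,"ax":0,"ay":0.05,"az":0,"grip":0.3},
    {"x":-3,"y":3,"z":11.2,"ax":0,"ay":0.1,"az":0,"grip":0.3},
    {"x":-4.5,"y":5,"z":16.8,"ax":0,"ay":0.15,"az":0,"grip":0.3},
    {"x":-6,"y":7,"z":22.4,"ax":0,"ay":0.19,"az":0,"grip":0.3},
    {"x":-7.5,"y":9,"z":28,"ax":0,"ay":0.19,"az":0,"grip":0.3},
    {"x":-9,"y":10.6,"z":33.9,"ax":0,"ay":0.19,"az":0,"grip":0.3},
    {"x":-9,"y":10.6,"z":33.9,"ax":0,"ay":0.19,"az":0,"grip":0.3},
    {"x":-9,"y":10.6,"z":33.9,"ax":0,"ay":0.19,"az":0,"grip":0.3},
  ],
)

```text
time_s: 2.05
eef_pos: [0.5109, -0.2986, 0.1503]
eef_rot: [-0.557, 0.557, -0.436, 0.436]
wrist_force: [-0.5, -0.5, 1.1]
opening: 0.697
```

```bash
python3 - <<'E'
from h import *
p=P('wrist');im=vision.camera('wrist')[:,:,::-1].copy();cv2.imwrite('pics/w2.png',im)
for d in regions_of('wrist','marker'):
    m=d['mask'];ys,xs=np.nonzero(m);W=np.array([onz(p,(u,v),.011)[:2] for u,v in zip(xs,ys)]).astype(np.float32)
    r=cv2.minAreaRect(W*1000);print(round(d['p'],2),np.round(d['rect']),r)
plan([.511,-.298,.028],np.radians(13.9))
E
```

```text
0.58 [318. 198.  36. 224.] ((502.6231994628906, -299.22723388671875), (176.8539581298828, 25.926183700561523), 13.872693061828613)
t 2.15 pos [ 0.5103 -0.2998  0.1508] q [-0.731  0.33   1.651 -0.     1.16   0.599] F [ 0.1 -0.6 -0.2] open 0.703
tool x axis [ 0.238 -0.971  0.001] z [ 0.    -0.001 -1.   ]
shift cm [-0.17 12.28  0.1 ] n>= 1.9650933178388201 turn [-0.    -0.002  0.001] n>= 0.012601961234070591
```

View pics/w2.png

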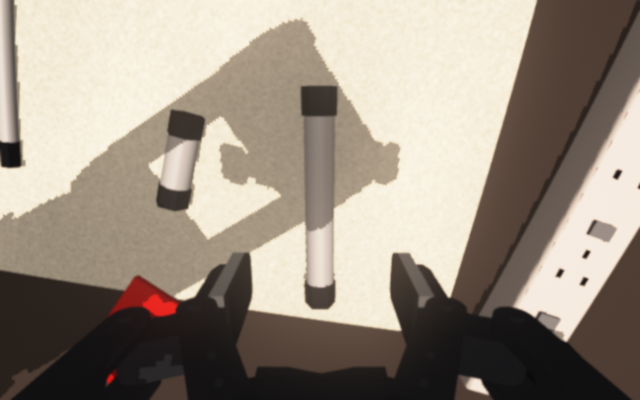

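```bash
python3 - <<'E'
from h import *
p=P('wrist')
print('cam',(-p[2].T@p[3]).round(3))
for uv in [(319,87),(319,116),(319,283),(319,306),(303,200),(334,200)]: print(uv,onz(p,uv,.011).round(4),onz(p,uv,.02).round(4))
for X in(.505,.508,.511):
  T=frame(X,-.2985,np.radians(13.9),.011);print(X,[proj(p,T((a,0,.009))).round(0) for a in(-.065,.065)],[proj(p,T((a,0,0))).round(0) for a in(-.085,.085)])
print([d['xy'] for d in pinpoint('wrist','marker')][:2])
E
```

```text
cam [ 0.581 -0.282  0.267]
(319, 87) [ 0.5875 -0.2798  0.011 ] [ 0.5873 -0.2799  0.02  ]
(319, 116) [ 0.5685 -0.2844  0.011 ] [ 0.5689 -0.2844  0.02  ]
(319, 283) [ 0.4406 -0.3156  0.011 ] [ 0.4455 -0.3144  0.02  ]
(319, 306) [ 0.4197 -0.3206  0.011 ] [ 0.4254 -0.3193  0.02  ]
(303, 200) [ 0.5057 -0.2873  0.011 ] [ 0.5084 -0.2871  0.02  ]
(334, 200) [ 0.5113 -0.31    0.011 ] [ 0.5137 -0.309   0.02  ]
0.505 [array([318., 287.]), array([317., 117.])] [array([318., 303.]), array([317.,  86.])]
0.508 [array([318., 284.]), array([318., 112.])] [array([319., 300.]), array([318.,  82.])]
0.511 [array([319., 280.]), array([319., 108.])] [array([319., 297.]), array([319.,  78.])]
[[318.8, 201.1]]
```

Scene and wrist views agree to about 4 mm (centre about 0.507, -0.299, yaw 13.9°). The marker shows in the wrist image from (319,86) to (319,307), centred between the pads.

```bash
python3 -c "
from h import *
plan([.507,-.299,.028],np.radians(13.9))"
```

```text
t 2.2 pos [ 0.5103 -0.3     0.1509] q [-0.732  0.33   1.651 -0.     1.16   0.599] F [-0.3 -0.4  0.7] open 0.7
tool x axis [ 0.238 -0.971  0.001] z [ 0.001 -0.001 -1.   ]
shift cm [-0.19 12.29 -0.3 ] n>= 1.9676708927763187 turn [-0.    -0.003  0.001] n>= 0.015774871145073244
```

Call:
apply_moves(
  increments=[
    {"x":-0.1,"y":5,"z":-0.3,"ax":0,"ay":0,"az":0,"grip":0.3},
    {"x":-0.1,"y":9,"z":-0.3,"ax":0,"ay":0,"az":0,"grip":0.3},
    {"x":-0.1,"y":11.5,"z":-0.3,"ax":0,"ay":0,"az":0,"grip":0.3},
    {"x":-0.1,"y":12.2,"z":-0.3,"ax":0,"ay":0,"az":0,"grip":0.3},
    {"x":-0.1,"y":12.2,"z":-0.3,"ax":0,"ay":0,"az":0,"grip":0.5},
    {"x":-0.1,"y":12.2,"z":-0.3,"ax":0,"ay":0,"az":0,"grip":0.7},
    {"x":-0.1,"y":12.2,"z":-0.3,"ax":0,"ay":0,"az":0,"grip":1},
    {"x":-0.1,"y":12.2,"z":-0.3,"ax":0,"ay":0,"az":0,"grip":1},
    {"x":-0.1,"y":12.2,"z":-0.3,"ax":0,"ay":0,"az":0,"grip":1},
  ],
)

```text
time_s: 3.32
eef_pos: [0.5081, -0.3009, 0.0308]
eef_rot: [-0.556, 0.557, -0.435, 0.438]
wrist_force: [-1.5, -0.6, 7.4]
opening: 0.231
```

Call:
apply_moves(
  increments=[
    {"x":0,"y":-2,"z":0,"ax":0,"ay":0,"az":0,"grip":1},
    {"x":0,"y":-6,"z":0,"ax":0,"ay":0,"az":0,"grip":1},
    {"x":0,"y":-12,"z":0,"ax":0,"ay":0,"az":0,"grip":1},
    {"x":0,"y":-15,"z":0,"ax":0,"ay":0,"az":0,"grip":1},
    {"x":0,"y":-15,"z":0,"ax":0,"ay":0,"az":0,"grip":1},
  ],
)

```text
time_s: 3.95
eef_pos: [0.5095, -0.3017, 0.1856]
eef_rot: [-0.556, 0.557, -0.432, 0.441]
wrist_force: [0.6, 0.7, -0.6]
opening: 0.234
```

```bash
python3 - <<'E'
from h import *
im=vision.camera('wrist')[:,:,::-1].copy();cv2.imwrite('pics/w3.png',im)
plan([.557,.172,.18],np.radians(-25))
E
```

```text
t 4.0 pos [ 0.5084 -0.3008  0.183 ] q [-7.350e-01  2.840e-01  1.638e+00 -1.000e-03  1.212e+00  5.960e-01] F [-0.1 -0.5 -0.5] open 0.232
tool x axis [ 0.238 -0.971  0.007] z [ 0.006 -0.006 -1.   ]
shift cm [-44.77   0.06  15.97] n>= 7.604990198414715 turn [-0.006  0.677  0.005] n>= 3.618703241316212
```

View pics/w3.png

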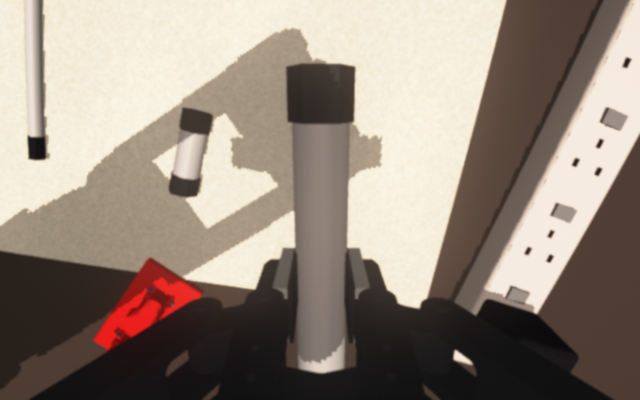

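The marker is gripped at its middle: far cap at (321,66), barrel running straight down the image. Next I'll carry it over the stand.

Call:
apply_moves(
  increments=[
    {"x":-5.5,"y":0,"z":2,"ax":0,"ay":0.08,"az":0,"grip":1},
    {"x":-11,"y":0,"z":4,"ax":0,"ay":0.16,"az":0,"grip":1},
    {"x":-16.5,"y":0,"z":6,"ax":0,"ay":0.24,"az":0,"grip":1},
    {"x":-22,"y":0,"z":8,"ax":0,"ay":0.32,"az":0,"grip":1},
    {"x":-27.5,"y":0,"z":10,"ax":0,"ay":0.4,"az":0,"grip":1},
    {"x":-33,"y":0,"z":12,"ax":0,"ay":0.48,"az":0,"grip":1},
    {"x":-38.5,"y":0,"z":14,"ax":0,"ay":0.56,"az":0,"grip":1},
    {"x":-42,"y":0,"z":15,"ax":0,"ay":0.63,"az":0,"grip":1},
    {"x":-44.8,"y":0,"z":16,"ax":0,"ay":0.68,"az":0,"grip":1},
    {"x":-44.8,"y":0,"z":16,"ax":0,"ay":0.68,"az":0,"grip":1},
    {"x":-44.8,"y":0,"z":16,"ax":0,"ay":0.68,"az":0,"grip":1},
  ],
)

```text
time_s: 5.38
eef_pos: [0.5563, 0.1719, 0.1793]
eef_rot: [-0.379, 0.379, -0.594, 0.599]
wrist_force: [0.3, -0.1, -0.9]
opening: 0.229
```

```bash
python3 - <<'E'
from h import *
p=P('wrist');im=vision.camera('wrist')[:,:,::-1].copy();cv2.imwrite('pics/w4.png',im)
cv2.imwrite('pics/s4.png',vision.camera('scene')[:,:,::-1])
cv2.imwrite('pics/d4.png',vision.camera('side')[:,:,::-1])
np.savez('w4.npz',K=p[0],k1=p[1],R=p[2],t=p[3])
plan([.557,.172,.18],np.radians(-25))
E
```

```text
t 5.525 pos [0.557  0.1713 0.1801] q [ 0.098  0.274  1.657 -0.007  1.207  2.112] F [ 0.7 -0.   0.1] open 0.232
tool x axis [-0.427 -0.904  0.003] z [ 0.005 -0.006 -1.   ]
shift cm [-0.06  0.01 -0.03] n>= 0.010756964305917409 turn [-0.007 -0.004  0.003] n>= 0.04716206151506472
```

View pics/w4.png

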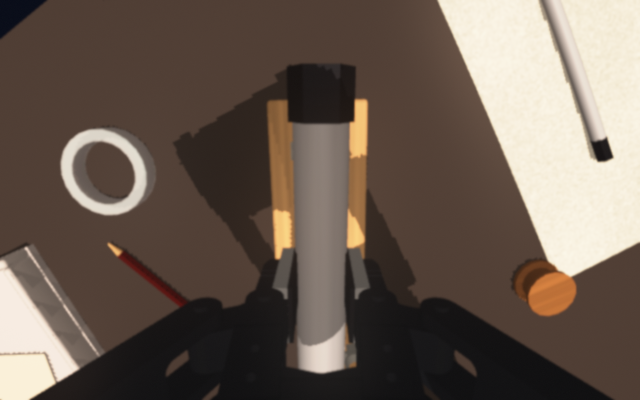

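View pics/s4.png

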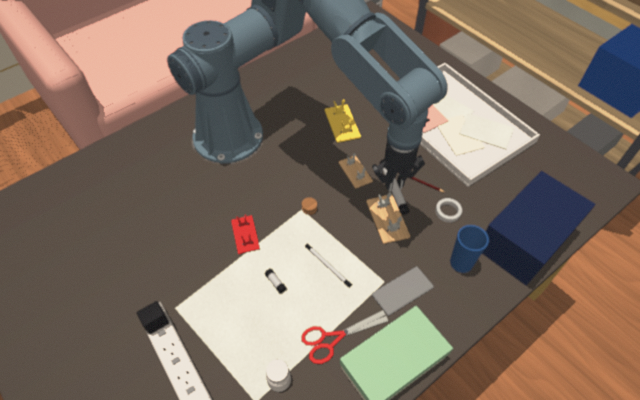

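View pics/d4.png

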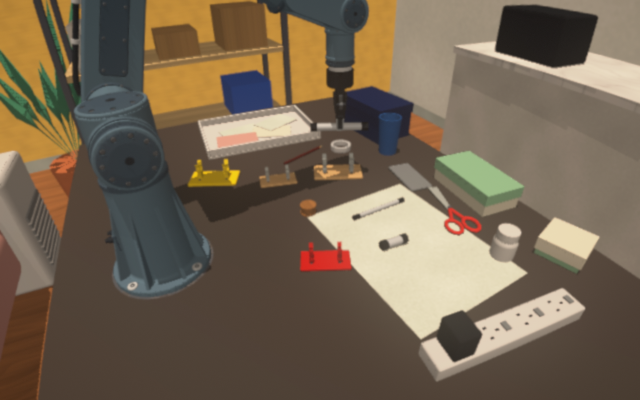

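The wrist view shows the base's far corners at (268,100) and (367,99) and the held marker at columns 293–349. I'll compute the offset between them.

```bash
python3 - <<'E'
from h import *
f=np.load('w4.npz');p=[f['K'],f['k1'],f['R'],f['t']]
im=cv2.imread('pics/w4.png');big=cv2.resize(im,None,fx=4,fy=4,interpolation=cv2.INTER_CUBIC)
for uv in [(268,100),(367,99),(276,250),(361,250)]: print(uv,onz(p,uv,.01).round(4))
T=frame(.557,.172,np.radians(-25))
b=[(-.075,-.04),(.075,-.04),(.075,.04),(-.075,.04)]
draw(big,p,T,[((*b[i],.01),(*b[(i+1)%4],.01)) for i in range(4)],(255,0,0))
Tm=frame(.557,.1715,np.radians(-25.2),.163)
draw(big,p,Tm,[((-.085,y,0),(.085,y,0)) for y in(-.011,.011)]+[((x,-.011,0),(x,.011,0)) for x in(-.085,-.065,.065,.085)],(0,255,0))
big=big[40*4:260*4,200*4:440*4];cv2.imwrite('pics/o4.png',cv2.resize(big,(654,600)))
# rotation of tool vs.ideal
E
```

```text
(268, 100) [0.6385 0.1783 0.01  ]
(367, 99) [0.6064 0.1082 0.01  ]
(276, 250) [0.5233 0.2303 0.01  ]
(361, 250) [0.4915 0.163  0.01  ]
```

View pics/o4.png

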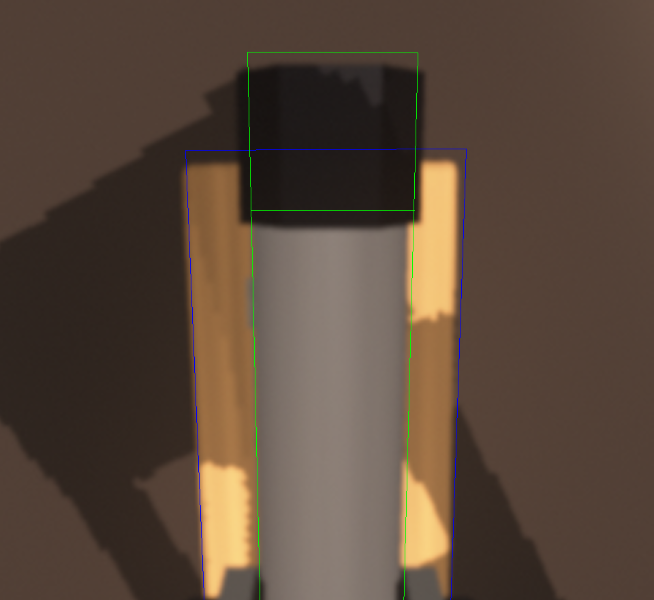

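Relative to the marker, the stand sits about 1 mm to -x (tool) and about 2 mm to -z (tool), with yaw matching. I'll descend to just above the clips.

Call:
apply_moves(
  increments=[
    {"x":-0.1,"y":4,"z":-0.2,"ax":-0.007,"ay":0,"az":0.003,"grip":1},
    {"x":-0.1,"y":7,"z":-0.2,"ax":-0.007,"ay":0,"az":0.003,"grip":1},
    {"x":-0.1,"y":8.8,"z":-0.2,"ax":-0.007,"ay":0,"az":0.003,"grip":1},
    {"x":-0.1,"y":9.2,"z":-0.2,"ax":-0.007,"ay":0,"az":0.003,"grip":1},
    {"x":-0.1,"y":9.2,"z":-0.2,"ax":-0.007,"ay":0,"az":0.003,"grip":1},
  ],
)

```text
time_s: 6.15
eef_pos: [0.5567, 0.1724, 0.0888]
eef_rot: [-0.379, 0.378, -0.597, 0.597]
wrist_force: [0.2, 0.9, -0.5]
opening: 0.231
```

```bash
python3 - <<'E'
from h import *
a=vision.camera('scene')[:,:,::-1];b=vision.camera('side')[:,:,::-1]
cv2.imwrite('pics/c5.png',np.hstack([cv2.resize(a[165:255,345:435],(400,400),interpolation=3),cv2.resize(b[110:200,290:380],(400,400),interpolation=3)]))
plan([.557,.172,.06],np.radians(-25))
E
```

```text
t 6.25 pos [0.5571 0.1726 0.0895] q [ 0.097  0.398  1.703 -0.     1.039  2.109] F [-0.  -0.5  0. ] open 0.234
tool x axis [-0.427 -0.904 -0.001] z [ 0.002 -0.    -1.   ]
shift cm [0.06 2.95 0.01] n>= 0.47168721005667097 turn [-0.002 -0.004 -0.001] n>= 0.026035092396080792
```

View pics/c5.png

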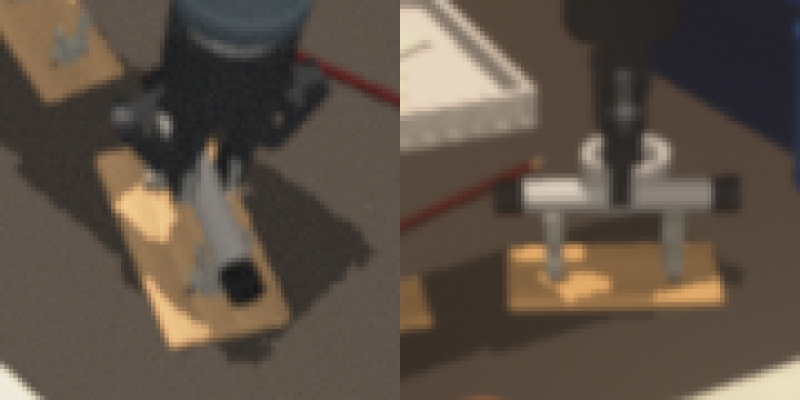

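In the side view the marker is level and about 3 mm from centre, just over both clips at (553,215) and (672,215) in the crop. I'll press slowly.

Call:
apply_moves(
  increments=[
    {"x":0,"y":0.6,"z":-0.2,"ax":0,"ay":0,"az":0,"grip":1},
    {"x":0,"y":1.1,"z":-0.2,"ax":0,"ay":0,"az":0,"grip":1},
    {"x":0,"y":1.5,"z":-0.2,"ax":0,"ay":0,"az":0,"grip":1},
    {"x":0,"y":1.8,"z":-0.2,"ax":0,"ay":0,"az":0,"grip":1},
  ],
)

```text
time_s: 6.75
eef_pos: [0.5567, 0.1737, 0.0734]
eef_rot: [-0.38, 0.377, -0.596, 0.598]
wrist_force: [-3.8, -1.2, 13.9]
opening: 0.228
```

Call:
apply_moves(
  increments=[
    {"x":0,"y":0.3,"z":0,"ax":0,"ay":0,"az":0,"grip":1},
    {"x":0,"y":0.6,"z":0,"ax":0,"ay":0,"az":0,"grip":1},
    {"x":0,"y":0.9,"z":0,"ax":0,"ay":0,"az":0,"grip":1},
    {"x":0,"y":1.2,"z":0,"ax":0,"ay":0,"az":0,"grip":1},
  ],
)

```text
time_s: 7.25
eef_pos: [0.5568, 0.1734, 0.0615]
eef_rot: [-0.38, 0.377, -0.596, 0.598]
wrist_force: [-8.0, -3.6, 27.0]
opening: 0.228
```

```bash
python3 - <<'E'
from h import *
a=vision.camera('scene')[:,:,::-1];b=vision.camera('side')[:,:,::-1]
cv2.imwrite('pics/c6.png',np.hstack([cv2.resize(a[165:255,345:435],(400,400),interpolation=3),cv2.resize(b[110:200,290:380],(400,400),interpolation=3)]))
plan([.557,.172,.06],np.radians(-25))
E
```

```text
t 7.35 pos [0.5567 0.1734 0.0617] q [ 9.900e-02  4.410e-01  1.712e+00 -1.000e-03  9.850e-01  2.111e+00] F [-2.1 -1.7  6.4] open 0.229
tool x axis [-0.426 -0.905 -0.001] z [ 0.004 -0.001 -1.   ]
shift cm [0.11 0.17 0.08] n>= 0.034906726171558725 turn [-0.004 -0.004 -0.001] n>= 0.03093719319499628
```

View pics/c6.png

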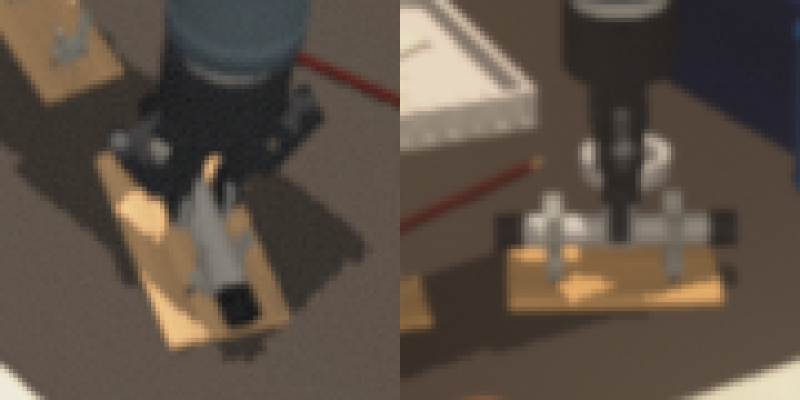

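The marker is now between the clip arms and level, and the force has dropped. I'll press a little further to make sure it is seated.

Call:
apply_moves(
  increments=[
    {"x":0,"y":0.2,"z":0,"ax":0,"ay":0,"az":0,"grip":1},
    {"x":0,"y":0.4,"z":0,"ax":0,"ay":0,"az":0,"grip":1},
  ],
)

```text
time_s: 7.6
eef_pos: [0.557, 0.1735, 0.0613]
eef_rot: [-0.38, 0.378, -0.596, 0.598]
wrist_force: [-18.5, -4.1, 46.0]
opening: 0.226
```

At 46 N it no longer moves, so it is on the saddles. I'll relieve the force, release and retract.

Call:
apply_moves(
  increments=[
    {"x":0,"y":0,"z":0,"ax":0,"ay":0,"az":0,"grip":1},
    {"x":0,"y":0,"z":0,"ax":0,"ay":0,"az":0,"grip":0.5},
    {"x":0,"y":0,"z":0,"ax":0,"ay":0,"az":0,"grip":0.3},
    {"x":0,"y":0,"z":0,"ax":0,"ay":0,"az":0,"grip":0.3},
    {"x":0,"y":0,"z":0,"ax":0,"ay":0,"az":0,"grip":0.3},
    {"x":0,"y":-3,"z":0,"ax":0,"ay":0,"az":0,"grip":0.3},
    {"x":0,"y":-8,"z":0,"ax":0,"ay":0,"az":0,"grip":0.3},
    {"x":0,"y":-13,"z":0,"ax":0,"ay":0,"az":0,"grip":0.3},
    {"x":0,"y":-15,"z":0,"ax":0,"ay":0,"az":0,"grip":0.3},
    {"x":0,"y":-15,"z":0,"ax":0,"ay":0,"az":0,"grip":0.3},
  ],
)

```text
time_s: 8.85
eef_pos: [0.5577, 0.1738, 0.2133]
eef_rot: [-0.381, 0.377, -0.595, 0.599]
wrist_force: [-0.2, -0.6, -0.8]
opening: 0.701
```

```bash
python3 - <<'E'
from h import *
p=P('wrist');w=vision.camera('wrist')[:,:,::-1];ps=P('side');pc=P('scene')
a=vision.camera('scene')[:,:,::-1];b=vision.camera('side')[:,:,::-1]
bb=[(-.075,-.04),(.075,-.04),(.075,.04),(-.075,.04)]
def ov(im,p):
    big=cv2.resize(im,None,fx=4,fy=4,interpolation=3);T=frame(.557,.172,np.radians(-25))
    draw(big,p,T,[((*bb[i],.01),(*bb[(i+1)%4],.01)) for i in range(4)],(255,0,0))
    draw(big,p,T,[((-.085,y,.042),(.085,y,.042)) for y in(-.011,.011)],(0,255,0))
    draw(big,p,T,[((-.085,0,z),(.085,0,z)) for z in(.031,.053)],(0,0,255))
    return big
A=ov(a,pc)[660:1020,1380:1740];B=ov(b,ps)[440:800,1160:1520]
cv2.imwrite('pics/c7.png',np.hstack([cv2.resize(A,(400,400)),cv2.resize(B,(400,400))]))
cv2.imwrite('pics/s7.png',a)
cv2.imwrite('pics/w7.png',w)
plan([.557,.172,.2],np.radians(-25))
E
```

```text
t 9.0 pos [0.5555 0.1735 0.2095] q [ 1.000e-01  2.410e-01  1.634e+00 -2.000e-03  1.266e+00  2.110e+00] F [-0.8  0.  -0.3] open 0.702
tool x axis [-0.425 -0.905  0.001] z [ 0.001 -0.001 -1.   ]
shift cm [0.07 0.95 0.2 ] n>= 0.15537532963243333 turn [-0.001 -0.003  0.001] n>= 0.018670756959927957
```

View pics/c7.png

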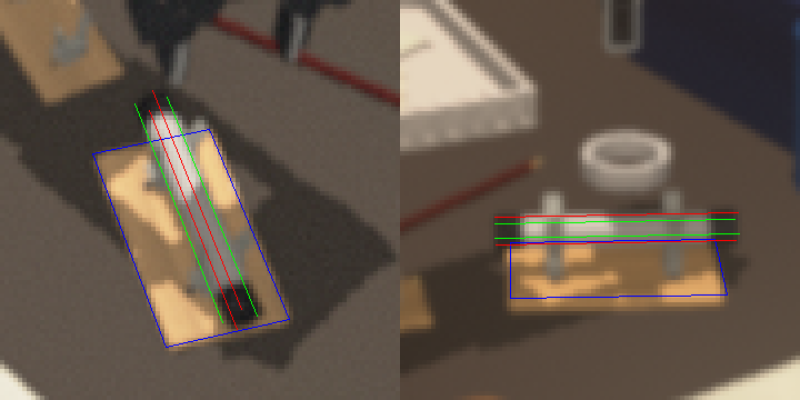

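View pics/w7.png

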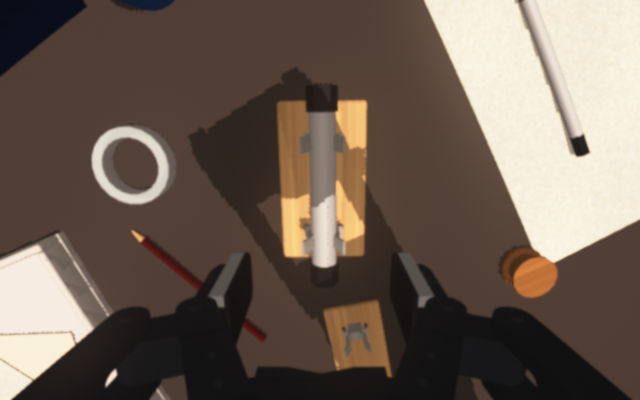

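View pics/s7.png

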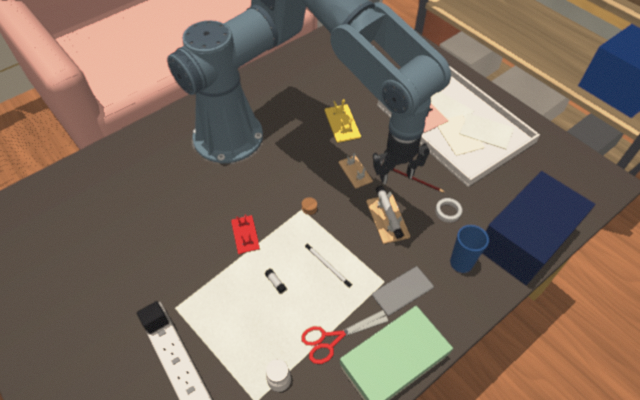

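The side view shows the marker level, and its outline matches the home height (z 42) below the clip tips at both clips. The wrist view shows it along the clip line, from (321,86) to (323,285). The other markers have not moved.

```bash
python3 -c "
from bench import ticket
print(ticket.hand_in())"
```

```text
the job is handed in; nothing more can be done
None
```

The long thick marker is in the larger wooden stand, pressed home in both clips and released. I handed the job in at about 9 s of the 35 s allowed; no verdict was reported.

- **Seating:** I pressed to 46 N, and it no longer moved down.
- **Last checks:** with the gripper clear above the stand, the side view showed the marker level at the home height in both clips. I had it about 3 mm off centre before pressing and shifted it 2 mm back, but did not measure this again afterwards. The scene and wrist views showed it lying along the clip line.
- **Other markers:** the slim and short markers look unmoved in the scene picture. I compared them by eye and did not measure them again.
- **Disagreements:** the scene and wrist cameras differed by about 4 mm along the marker, which is within the tolerance. One early move call was refused as invalid input, and I resent it with every field filled in.

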